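# Shake nutmegs over the two halves of a display tray

### The job

Pick up the copper shaker by its handle and shake its six nutmegs out evenly over the wooden tray, so that they all lie in the tray with at least two in each half. Do not touch the nutmegs with the gripper. Then stand the empty shaker upright on the counter again, beside the tray, and let go.

Things in the scene. Friction and masses are not known exactly. Their poses are not given: they have to be found in the camera images.
- copper_shaker_grip (a point): Copper shaker: open scoop-like copper box 95 x 94 mm, walls 44 mm high, 0.26 kg, flat underside, open front (mouth) facing its -x. Point: centre of the dark wooden handle bar, 80 mm above the underside, over the shaker's middle; bar along x, 14 mm wide (y), 20 mm high, from 40 mm in front of to 50 mm behind the point, 20 mm free below. z up. A steel twin with black handle stands empty nearby.
- copper_shaker_lip (a point): Middle of the lower lip of the copper shaker's 88 mm wide mouth: 47 mm in front of (-x) and 65 mm below the handle point; same axes. Mouth tipped down (about y) slowly by 15 to 19 degrees, the front row of nutmegs rolls out and the back row stays behind a sill; at 40 to 45 degrees all leave; a little shaking frees a stuck one. Carried level and smoothly it spills nothing.
- tray_mid (a point): Shallow wooden tray, pale paper lining, fixed to the counter: outside 186 (x) by 316 mm (y), walls 8 mm thick, 30 mm high; inside 170 by 300 mm. A divider 8 mm thick, 18 mm above the lining, runs along x through the middle, making two halves, +y and -y, centres 77 mm either side. Point: middle of the tray at its inner floor, 8 mm above the counter; z up.
- nutmeg0: A nutmeg: brown round nut 26 mm across, 10 g; one of six alike, at the start in the front row of the copper shaker (two rows of three). Origin at its centre; its axes have no meaning.
- nutmeg1: A nutmeg: brown round nut 26 mm across, 10 g; one of six alike, at the start in the front row of the copper shaker (two rows of three). Origin at its centre; its axes have no meaning.
- nutmeg2: A nutmeg: brown round nut 26 mm across, 10 g; one of six alike, at the start in the front row of the copper shaker (two rows of three). Origin at its centre; its axes have no meaning.
- nutmeg3: A nutmeg: brown round nut 26 mm across, 10 g; one of six alike, at the start in the back row of the copper shaker (two rows of three). Origin at its centre; its axes have no meaning.
- nutmeg4: A nutmeg: brown round nut 26 mm across, 10 g; one of six alike, at the start in the back row of the copper shaker (two rows of three). Origin at its centre; its axes have no meaning.
- nutmeg5: A nutmeg: brown round nut 26 mm across, 10 g; one of six alike, at the start in the back row of the copper shaker (two rows of three). Origin at its centre; its axes have no meaning.
Not all that is in view belongs to the job. Leave any white look-alike of the nutmeg0 alone.

How it is judged:
On the way:
1. the copper shaker is lifted off the counter with all six nutmegs in it (height (world z) of copper_shaker_grip above 0.11 m and distance between each of nutmeg0, nutmeg1, nutmeg2, nutmeg3, nutmeg4, nutmeg5 and copper_shaker_grip below 0.085 m), for 0.2 s.
At the end, for the whole second after the job is handed in: All six nutmegs lie at rest in the tray (centres inside its walls and under 45 mm above its floor), at least two in each of its halves, and the copper shaker stands on the counter, not in the tray, upright within about 10 degrees, released (x of nutmeg0 in the frame of tray_mid between -0.08 and 0.08 m and y of nutmeg0 in the frame of tray_mid between -0.148 and 0.148 m and z of nutmeg0 in the frame of tray_mid between 0.006 and 0.045 m and x of nutmeg1 in the frame of tray_mid between -0.08 and 0.08 m and y of nutmeg1 in the frame of tray_mid between -0.148 and 0.148 m and z of nutmeg1 in the frame of tray_mid between 0.006 and 0.045 m and x of nutmeg2 in the frame of tray_mid between -0.08 and 0.08 m and y of nutmeg2 in the frame of tray_mid between -0.148 and 0.148 m and z of nutmeg2 in the frame of tray_mid between 0.006 and 0.045 m and x of nutmeg3 in the frame of tray_mid between -0.08 and 0.08 m and y of nutmeg3 in the frame of tray_mid between -0.148 and 0.148 m and z of nutmeg3 in the frame of tray_mid between 0.006 and 0.045 m and x of nutmeg4 in the frame of tray_mid between -0.08 and 0.08 m and y of nutmeg4 in the frame of tray_mid between -0.148 and 0.148 m and z of nutmeg4 in the frame of tray_mid between 0.006 and 0.045 m and x of nutmeg5 in the frame of tray_mid between -0.08 and 0.08 m and y of nutmeg5 in the frame of tray_mid between -0.148 and 0.148 m and z of nutmeg5 in the frame of tray_mid between 0.006 and 0.045 m and y of any of nutmeg1, nutmeg2, nutmeg3, nutmeg4, nutmeg5 in the frame of tray_mid above 0.008 m and y of any of nutmeg1, nutmeg2, nutmeg3, nutmeg4, nutmeg5 in the frame of tray_mid below -0.008 m and y of any of nutmeg0, nutmeg2, nutmeg3, nutmeg4, nutmeg5 in the frame of tray_mid above 0.008 m and y of any of nutmeg0, nutmeg2, nutmeg3, nutmeg4, nutmeg5 in the frame of tray_mid below -0.008 m and y of any of nutmeg0, nutmeg1, nutmeg3, nutmeg4, nutmeg5 in the frame of tray_mid above 0.008 m and y of any of nutmeg0, nutmeg1, nutmeg3, nutmeg4, nutmeg5 in the frame of tray_mid below -0.008 m and y of any of nutmeg0, nutmeg1, nutmeg2, nutmeg4, nutmeg5 in the frame of tray_mid above 0.008 m and y of any of nutmeg0, nutmeg1, nutmeg2, nutmeg4, nutmeg5 in the frame of tray_mid below -0.008 m and y of any of nutmeg0, nutmeg1, nutmeg2, nutmeg3, nutmeg5 in the frame of tray_mid above 0.008 m and y of any of nutmeg0, nutmeg1, nutmeg2, nutmeg3, nutmeg5 in the frame of tray_mid below -0.008 m and y of any of nutmeg0, nutmeg1, nutmeg2, nutmeg3, nutmeg4 in the frame of tray_mid above 0.008 m and y of any of nutmeg0, nutmeg1, nutmeg2, nutmeg3, nutmeg4 in the frame of tray_mid below -0.008 m and linear speed of each of nutmeg0, nutmeg1, nutmeg2, nutmeg3, nutmeg4, nutmeg5 below 0.03 m/s and height (world z) of copper_shaker_grip between 0.073 and 0.0845 m and angle between copper_shaker_grip's own z axis and vertical below 0.18 rad); the robot touches nothing.
It fails at once if the gripper's fingers touch a nutmeg (contact force between the fingers and nutmeg0 above 0.3 N or contact force between the fingers and nutmeg1 above 0.3 N or contact force between the fingers and nutmeg2 above 0.3 N or contact force between the fingers and nutmeg3 above 0.3 N or contact force between the fingers and nutmeg4 above 0.3 N or contact force between the fingers and nutmeg5 above 0.3 N).
It also fails if it takes over 64 s, if anything falls off the work surface, if the arm or the gripper's body presses on something with over 40 N, if the wrist force passes 120 N, or if a joint passes its speed limit or range.

### The arm

A 6-joint arm with a two-finger parallel gripper is mounted at the origin on the work surface. World frame = base frame: x ahead of the robot, y to its left, z up, the work surface at z = 0. Lengths are in m, angles in rad, forces in N, time in s.
With the tool pointing down it reaches from about 0.275 to 0.975 m from the base axis. Payload 8.4 kg.
Tool frame: the origin (TCP) lies midway between the tips of the shut fingers; the grasp point (between the pads) lies 19 mm behind it (r.grip_point_offset is the distance from the TCP to the grasp point, in m); z points along the fingers, x is the direction in which the jaws open and shut, and the axes are right-handed (so a half turn about z gives the same grasp; the last joint's range is limited). The gripper opens to 92 mm and grips with 3 to 60 N. Pads are 20 mm wide; open, the fingers measure 128 mm over their backs; the gripper's body (75 mm by 189 mm) begins 69 mm behind the grasp point.
Start: joints at [-1.144, 0.353, 1.633, -0, 1.155, -0.002], TCP at [0.26, -0.568, 0.215] pointing down, gripper open.
Joint ranges: [-2.63, 2.63], [-0.92, 2.1], [0.06, 2.66], [-1.3, 4.44], [0, 2.69], [-3.02, 3.02]. Speed limits (rad/s): [2.22, 2.22, 2.79, 3.14, 3.14, 3.14].

### API

Orientations are given as a unit quaternion [x, y, z, w].
In Python, from bench import r gives the robot as it stands.
- The arm moves only by the shell command python3 -m inch 'ROWS'. ROWS is JSON, a list of rows, each an object of numbers: "grip": the closure in counts, from 0 (fully open) to 255 (shut); "x", "y", "z": the shift along the tool's x, y, z in cm; "yaw": the turn about the tool's z in degrees. In form: [{"grip": .., "x": .., "y": .., "z": .., "yaw": ..}, ...]. A call has 1 to 10 rows; each row shifts and turns the commanded pose from where the row before left it, along the tool's axes as they then stand; what a row does not reach is not made up. A row lasts 1/8 s, in which the tool goes at most 62.5 mm and 10.7 degrees, less where a joint would pass 70% of its speed; a pose out of reach is approached as far as the arm can. A call with a gripper value outside its range is refused whole. The fingers move at their own pace and stop on an object; the grip force is fixed at half the most. Time passes only in rows, so rows that do not move let the fingers close. It gives the time, the measured TCP pose, the force and the opening at its end, in the units of the state.
- r.state(): the state, without advancing time (a new reading comes with each control period).
- r.grab_frame(name): name is "scene" or "side" or "wrist"; returns a dict with "color" (384x512x3 uint8, blue, green, red), "z_map" (384x512 float32, m along the optical axis (not along the pixel's ray), 0 where there is no reading), "fx", "fy", "cx", "cy" (pixels), "dist" ([k1, k2, p1, p2, k3] as OpenCV has them; the pictures are not rectified), "R" (3x3) and "t" (3): a world point X has camera coordinates R X + t. Camera axes: x right, y down, z forward; pixel columns grow to the right and rows downward; lengths in m; the calibration is good to about 2 mm. A picture is of the moment at which its call begins.
- r.sign_off(): hands the job in, once; it reports no verdict.
The state is a dict: "clock": time; "qpos": joint angles; "qvel": joint speeds; "joint_torque": joint torques, N m; "position": TCP position; "tool_rot": TCP orientation; "contact_force": force on the tool from outside, world axes, zero at the start; "wrist_torque": the same for the moment, N m; "width": opening from 0.0 (shut) to 1.0 (fully open).
Only numpy, scipy, OpenCV 4.12 (cv2) and the standard library are available. Lean on these libraries where they do the work, as an engineer would, in place of code of your own. Each camera call takes 0.05 s, during which the arm holds its last target.

## Working session

There is one attempt and no reset: what is moved stays moved. The work goes in short steps, Python scripts to look and compute and a shell command to move; the robot and the scene stay as the last step left them, time stands still between calls to the robot, and variables do not carry over. Pictures are saved under pics/ and viewed, and the job is handed in when it is done.

```bash
ls; mkdir -p pics
python3 - <<'E'
from bench import r
import cv2
print(r.state(), r.grip_point_offset)
for n in ["scene","side","wrist"]:
    f=r.grab_frame(n); cv2.imwrite(f"pics/{n}0.png",f["color"]); print(n,f["fx"],f["cx"],f["cy"],f["dist"],f["R"].round(3).tolist(),f["t"])
E
```

```text
pics
{'clock': 0.0, 'qpos': array([-1.14439894e+00,  3.53625844e-01,  1.63409906e+00, -4.10857207e-05,
        1.15522339e+00, -2.38724829e-03]), 'qvel': array([ 0.00037501,  0.00168498, -0.00031343,  0.0009826 , -0.00070538,
       -0.00040654]), 'joint_torque': array([ 2.08646918e-03, -5.93850410e+01, -3.34208965e+01,  6.99954294e-02,
        2.35799351e-02, -7.97648795e-05]), 'position': array([ 0.25964816, -0.56798097,  0.21389264]), 'tool_rot': array([ 8.41362058e-01, -5.40471486e-01, -5.79608143e-04, -3.51925497e-04]), 'contact_force': array([-0.70957446,  0.35692756, -0.45795795]), 'wrist_torque': array([-0.01857667, -0.09413463, -0.00815863]), 'width': 0.9995010309220483} 0.0187
scene 495.5885298464309 261.1413222361957 193.39744581846261 [-0.04256469  0.          0.          0.          0.        ] [[-0.797, 0.603, -0.013], [0.42, 0.539, -0.73], [-0.434, -0.588, -0.683]] [ 0.40507964 -0.17137233  1.23737472]
side 424.1647935507066 253.82484484474068 192.31107276466713 [-0.11398532  0.          0.          0.          0.        ] [[-0.873, -0.488, -0.01], [-0.276, 0.51, -0.815], [0.403, -0.708, -0.579]] [0.48925151 0.19872568 0.60945829]
wrist 275.47943056559444 256.63158340469107 192.822117880887 [-0.05252875  0.          0.          0.          0.        ] [[0.416, -0.909, -0.002], [-0.876, -0.401, 0.269], [-0.246, -0.11, -0.963]] [-0.62401715 -0.03124901  0.39084746]
```

View pics/scene0.png

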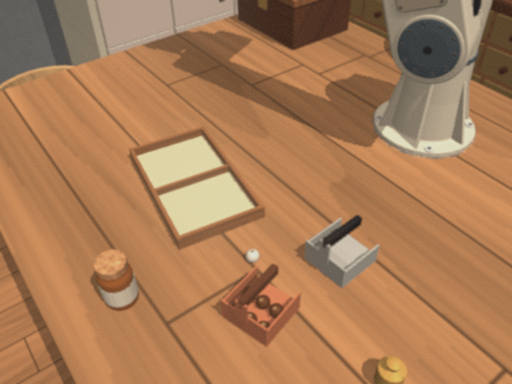

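View pics/side0.png

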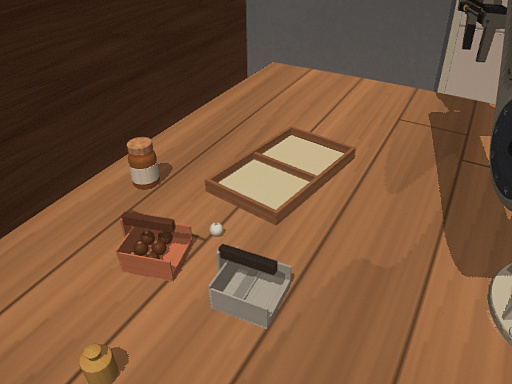

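View pics/wrist0.png

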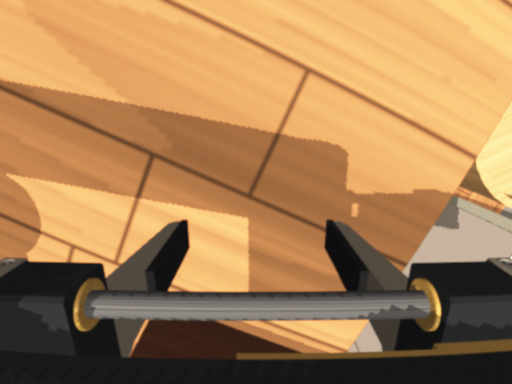

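```bash
python3 -m inch 2>&1 | head -20; python3 -m inch --help 2>&1 | head -20
```

```text
invalid input
invalid input: not JSON, or not a number
```

```bash
cat > h.py <<'E'
import numpy as np, cv2
from bench import r
def K(f): return np.array([[f["fx"],0,f["cx"]],[0,f["fy"],f["cy"]],[0,0,1]])
def px(f,u,v,z=None):
    n=cv2.undistortPoints(np.array([[[u,v]]],float),K(f),np.array(f["dist"]))[0,0]
    if z is None: z=float(f["z_map"][int(round(v)),int(round(u))])
    return f["R"].T@(np.array([n[0]*z,n[1]*z,z])-f["t"])
def onplane(f,u,v,h):
    a=px(f,u,v,0.);b=px(f,u,v,1.); return a+(b-a)*(h-a[2])/(b[2]-a[2])
def tri(f,uv,g,uw):
    A=[];B=[]
    for F,(u,v) in((f,uv),(g,uw)):
        o=px(F,u,v,0.);d=px(F,u,v,1.)-o;d/=np.linalg.norm(d);P=np.eye(3)-np.outer(d,d);A.append(P);B.append(P@o)
    X=np.linalg.solve(sum(A),sum(B)); return X
def proj(f,X): return cv2.projectPoints(np.array(X,float).reshape(-1,1,3),cv2.Rodrigues(np.array(f["R"]))[0],np.array(f["t"]),K(f),np.array(f["dist"]))[0][:,0]
def crop(f,x0,y0,x1,y1,s,name): cv2.imwrite("pics/"+name+".png",cv2.resize(f["color"][y0:y1,x0:x1],None,fx=s,fy=s,interpolation=cv2.INTER_CUBIC))
E
python3 - <<'E'
from h import *
f=r.grab_frame("scene");g=r.grab_frame("side")
crop(f,200,220,400,360,4,"sc1"); crop(g,100,190,310,340,3.8,"sd1")
crop(f,120,120,270,250,5,"sc2"); crop(g,195,120,365,225,4.6,"sd2")
E
```

```text
(no output)
```

View pics/sc1.png

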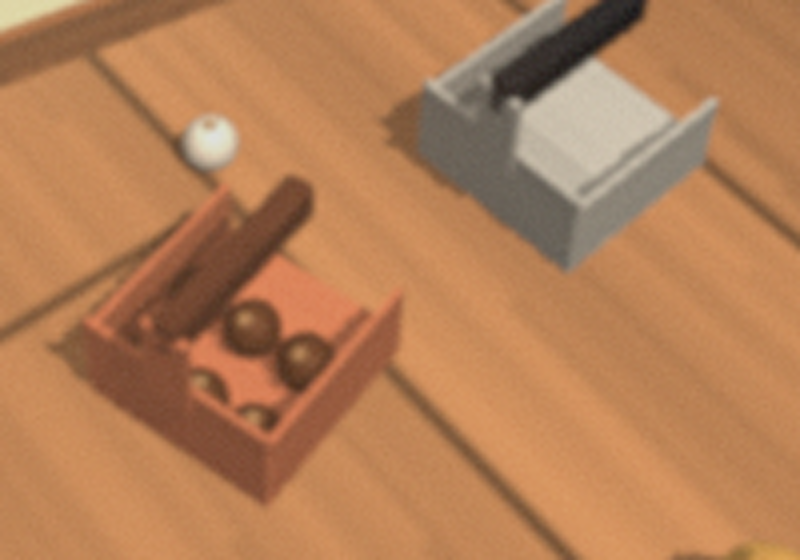

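View pics/sd1.png

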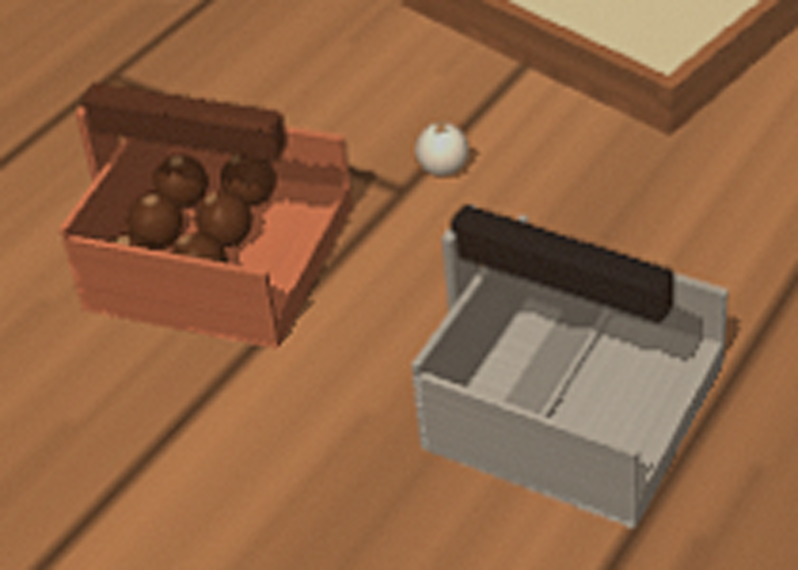

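View pics/sc2.png

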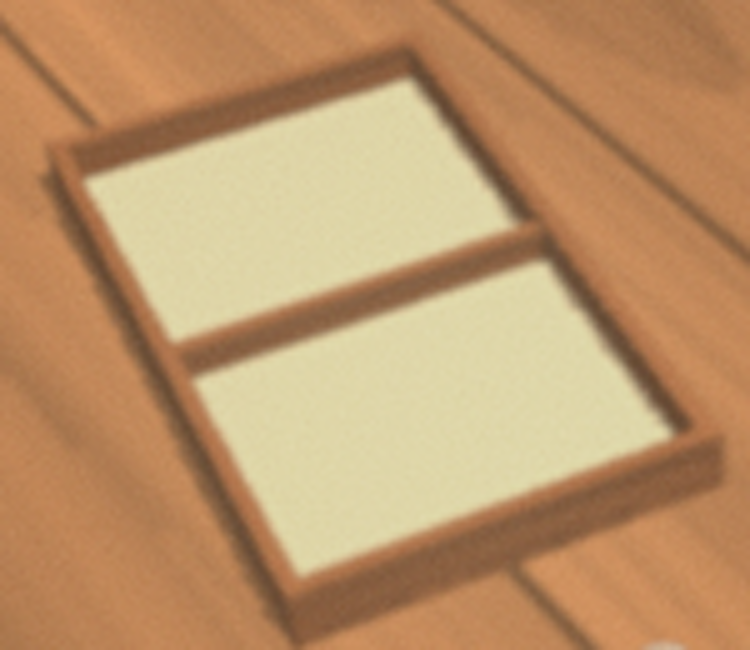

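View pics/sd2.png

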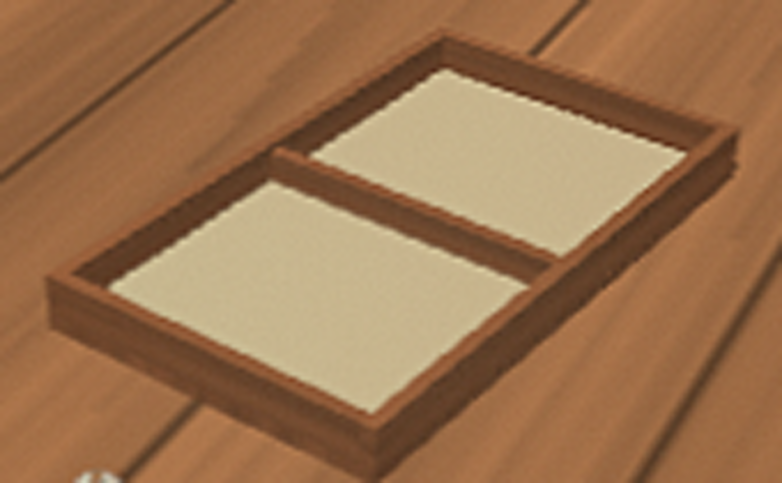

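Run:
```python
from h import *
f=r.grab_frame("scene");g=r.grab_frame("side")
C={}
for n,F in(("scene",f),("side",g)):
    H,W=F["z_map"].shape
    uu,vv=np.meshgrid(np.arange(W),np.arange(H))
    nn=cv2.undistortPoints(np.stack([uu,vv],-1).reshape(-1,1,2).astype(float),K(F),np.array(F["dist"]))[:,0]
    z=F["z_map"].reshape(-1).astype(float)
    P=(np.c_[nn*z[:,None],z]-F["t"])@F["R"]
    P=P.reshape(H,W,3); C[n]=P
    # regions
    reg={"scene":(slice(255,345),slice(215,305)),"side":(slice(205,285),slice(112,196))}[n]
    Q=P[reg].reshape(-1,3)
    print(n,"z hist",np.histogram(Q[:,2],bins=np.arange(-.01,.12,.01)))
    h=Q[(Q[:,2]>.072)&(Q[:,2]<.10)]
    c=h[:,:2].mean(0); w,v=np.linalg.eigh(np.cov(h[:,:2].T)); d=v[:,1]
    t=(h[:,:2]-c)@d; s=(h[:,:2]-c)@np.array([-d[1],d[0]])
    print(len(h),c,np.degrees(np.arctan2(d[1],d[0])),np.percentile(t,[0,2,98,100]),np.percentile(s,[2,98]),np.percentile(h[:,2],[2,50,98]))
    top=h[h[:,2]>.084]; print("top",len(top),top.mean(0),np.median(top[:,2]))
# tri ends
print("front top end",tri(f,(200+298/4,220+180/4),g,(100+280/3.8,190+118/3.8)))
# tray corners on top plane z=.03
for nm,a,b in (("near-scene corner L(295,595)/..",(120+297/5,120+592/5),(195+60/4.6,120+283/4.6)),("R",(120+715/5,120+440/5),(195+377/4.6,120+428/4.6)),("topleft",(120+58/5,120+150/5),(195+443/4.6,120+33/4.6)),("topright",(120+410/5,120+42/5),(195+737/4.6,120+133/4.6))):
    print(nm,tri(f,a,g,b).round(4),onplane(f,*a,.03).round(4),onplane(g,*b,.03).round(4))
```

```text
scene z hist (array([1997, 2621,  993,  602,  606,  438,   86,   40,  132,  378,  172,
          0]), array([-0.01,  0.  ,  0.01,  0.02,  0.03,  0.04,  0.05,  0.06,  0.07,
        0.08,  0.09,  0.1 ,  0.11]))
673 [0.66131635 0.19403601] -165.41300223044937 [-0.04105202 -0.03954667  0.04901692  0.05279568] [-0.00763939  0.01003312] [0.07316899 0.08870061 0.09186523]
top 476 [0.65890796 0.19236818 0.08918733] 0.08959166235069493
side z hist (array([ 659, 2397,  994,  769,  689,  363,   91,   29,  191,  363,  154,
          0]), array([-0.01,  0.  ,  0.01,  0.02,  0.03,  0.04,  0.05,  0.06,  0.07,
        0.08,  0.09,  0.1 ,  0.11]))
694 [0.6505112  0.19150419] -163.38864859580286 [-0.04983528 -0.04651548  0.04307031  0.04402096] [-0.00448379  0.00953273] [0.07290917 0.08648948 0.09142196]
top 414 [0.65126159 0.19018639 0.08885422] 0.08938644122316675
front top end [0.61173742 0.17412647 0.08706602]
near-scene corner L(295,595)/.. [ 0.684  -0.0239  0.0247] [ 0.6862 -0.0186  0.03  ] [ 0.6795 -0.0184  0.03  ]
R [0.5086 0.0063 0.0254] [0.5129 0.0132 0.03  ] [0.5065 0.0078 0.03  ]
topleft [ 0.6342 -0.3266  0.0276] [ 0.6362 -0.3209  0.03  ] [ 0.633  -0.3256  0.03  ]
topright [ 0.4572 -0.3056  0.022 ] [ 0.4643 -0.2923  0.03  ] [ 0.4539 -0.2957  0.03  ]
```

In view: the copper shaker at scene (260,300) with a brown handle and brown nuts, the steel twin at (341,250) with a black handle and nothing in it, and a white ball look-alike at (253,256). There is also a jar at (115,280), a brass weight at (390,372) and the tray at (195,185). I choose the copper one: the crop shows a brown handle, at least five brown nuts, and the mouth facing the robot.

Estimates are the handle point at about (0.650, 0.191, 0.080) with yaw about 15.7°, and the tray middle at about (0.572, -0.157) with yaw about -9.2°. Next I move above the shaker.

```bash
python3 -m inch '[{"grip":0,"x":0,"y":0,"z":0,"yaw":8.9},{"grip":0,"x":-4.4,"y":-4.1,"z":0,"yaw":0},{"grip":0,"x":-4.4,"y":-4.1,"z":0,"yaw":0},{"grip":0,"x":-4.4,"y":-4.1,"z":0,"yaw":0},{"grip":0,"x":-4.4,"y":-4.1,"z":0,"yaw":0},{"grip":0,"x":-4.4,"y":-4.1,"z":0,"yaw":0}]'
python3 - <<'E'
from bench import r
print(r.state())
E
```

```text
clock: 1.1
position: [0.3985, -0.2996, 0.2148]
tool_rot: [0.797, -0.604, 0.0, -0.0]
contact_force: [-0.5, -0.5, 0.0]
width: 1.0
{'clock': 1.1, 'qpos': array([-6.47674151e-01,  1.54670903e-01,  1.89843319e+00,  6.40402182e-05,
        1.08770574e+00,  6.49937809e-01]), 'qvel': array([ 0.93247764, -0.16898136,  0.20456001,  0.00111096, -0.0418125 ,
        0.92291883]), 'joint_torque': array([ -8.60840857, -43.56356978, -31.20452285,  -0.0724496 ,
         0.34908087,  -1.58464193]), 'position': array([ 0.39852935, -0.29959729,  0.21482491]), 'tool_rot': array([ 7.96796793e-01, -6.04247231e-01,  3.91376895e-04, -2.88046504e-05]), 'contact_force': array([-0.47475064, -0.51965492,  0.01382928]), 'wrist_torque': array([ 0.05624623, -0.00293029, -0.04441439]), 'width': 0.9995758949834164}
```

```bash
python3 -m inch '[{"grip":0,"x":-4.4,"y":-4.1,"z":0,"yaw":0},{"grip":0,"x":-4.4,"y":-4.1,"z":0,"yaw":0},{"grip":0,"x":-4.4,"y":-4.1,"z":0,"yaw":0},{"grip":0,"x":-4.4,"y":-4.1,"z":0,"yaw":0},{"grip":0,"x":-4.4,"y":-4.1,"z":0,"yaw":0},{"grip":0,"x":-4.4,"y":-4.1,"z":0,"yaw":0},{"grip":0,"x":-4.4,"y":-4.1,"z":0,"yaw":0},{"grip":0,"x":-4.4,"y":-4.1,"z":0,"yaw":0},{"grip":0,"x":-2.2,"y":-2.0,"z":0,"yaw":0},{"grip":0,"x":-1.1,"y":-1.0,"z":0,"yaw":0}]'
python3 - <<'E'
from h import *
f=r.grab_frame("wrist"); cv2.imwrite("pics/w1.png",cv2.resize(f["color"],(768,576)))
s=r.state();print(s["position"],s["tool_rot"])
c=f["z_map"];print(c.min(),c.max())
E
```

```text
clock: 2.35
position: [0.6389, 0.1676, 0.2143]
tool_rot: [0.797, -0.604, -0.0, 0.0]
contact_force: [0.2, -0.6, -0.7]
width: 1.002
[0.63929324 0.16821394 0.21429205] [ 7.97238612e-01 -6.03664241e-01 -9.17963941e-05 -2.67621617e-04]
0.0 0.48378494
```

View pics/w1.png

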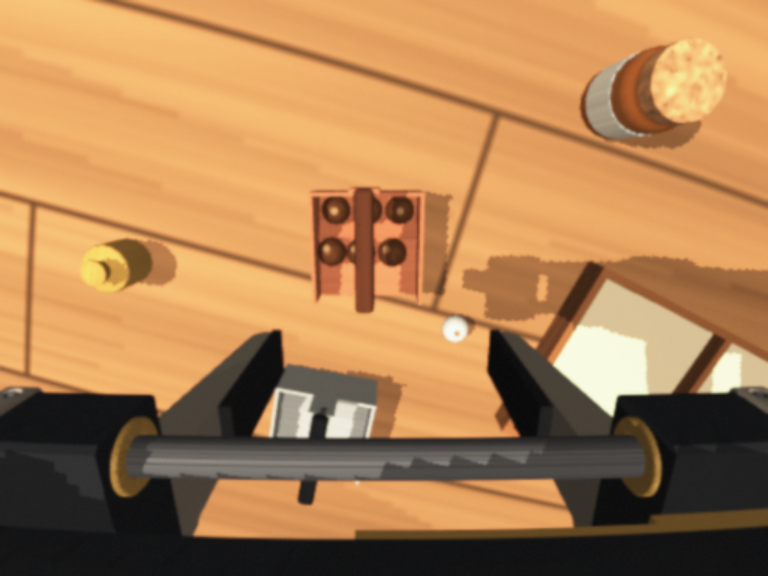

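Run:
```python
from h import *
f=r.grab_frame("wrist"); crop(f,195,110,295,220,5,"w1c")
```

```text
(no output)
```

View pics/w1c.png

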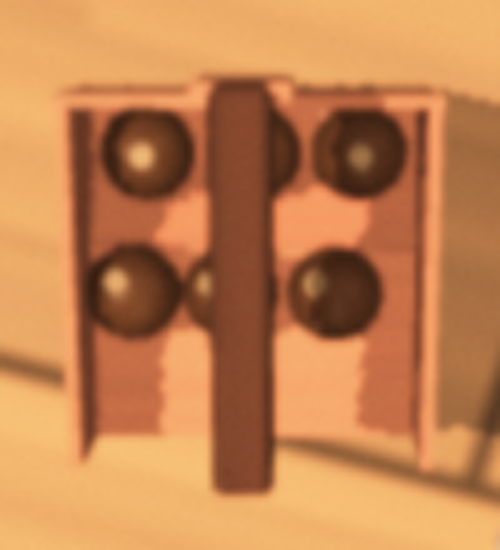

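Run:
```python
from h import *
f=r.grab_frame("wrist");s=r.state()
a=onplane(f,195+240/5,110+84/5,.09);b=onplane(f,195+243/5,110+488/5,.09)
m=b+(a-b)*40/90
print(a,b,np.linalg.norm(a-b),"mid",m,"yaw",np.degrees(np.arctan2(*(a-b)[[1,0]])))
L=onplane(f,195+68/5,110+95/5,.044);R_=onplane(f,195+440/5,110+95/5,.044)
print(L,R_,np.linalg.norm(L-R_))
zz=f["z_map"][125:205,242:244]; print([px(f,243,v)[2].round(4) for v in range(130,205,8)])
from scipy.spatial.transform import Rotation as Ro
M=Ro.from_quat(s["tool_rot"]).as_matrix(); p=s["position"]; print(p,(M.T@(np.array([*m[:2],.08+0])-p))*100)
```

```text
[0.69679083 0.19800775 0.09      ] [0.61136274 0.17443306 0.09      ] 0.08862123677485123 mid [0.64933078 0.1849107  0.09      ] yaw 15.427348142015028
[0.6808493  0.23910935 0.044     ] [0.70512358 0.1526242  0.044     ] 0.0898271847026075
[np.float64(0.0892), np.float64(0.0895), np.float64(0.0882), np.float64(0.0896), np.float64(0.0888), np.float64(0.0888), np.float64(0.0891), np.float64(0.0898), np.float64(0.0895), np.float64(0.0894)]
[0.63825228 0.16578647 0.21434766] [-1.54545758 -1.59273307 13.43325685]
```

```bash
python3 -m inch '[{"grip":0,"x":-1.6,"y":-1.6,"z":0,"yaw":0},{"grip":0,"x":0,"y":0,"z":4,"yaw":0},{"grip":0,"x":0,"y":0,"z":4,"yaw":0},{"grip":0,"x":0,"y":0,"z":3,"yaw":0},{"grip":0,"x":0,"y":0,"z":2,"yaw":0},{"grip":0,"x":0,"y":0,"z":1,"yaw":0},{"grip":0,"x":0,"y":0,"z":1,"yaw":0}]'
python3 - <<'E'
from h import *
f=r.grab_frame("side"); crop(f,80,150,260,290,4.2,"sd3")
f=r.grab_frame("wrist"); cv2.imwrite("pics/w3.png",f["color"])
s=r.state();print(s["position"],s["contact_force"])
E
```

```text
clock: 3.38
position: [0.6503, 0.1857, 0.065]
tool_rot: [0.797, -0.604, 0.0, -0.001]
contact_force: [-0.6, 0.3, 0.8]
width: 0.999
[0.64948558 0.18569898 0.06420733] [-0.28608139  0.00850345 -0.25682527]
```

View pics/sd3.png

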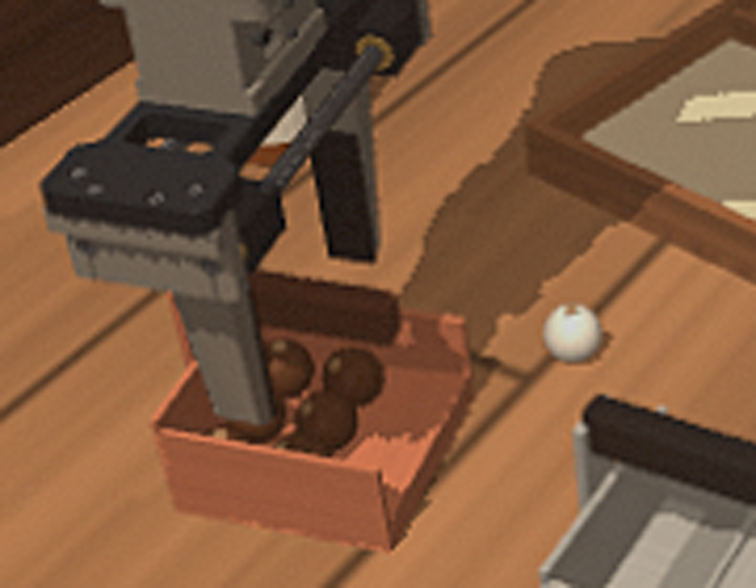

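View pics/w3.png

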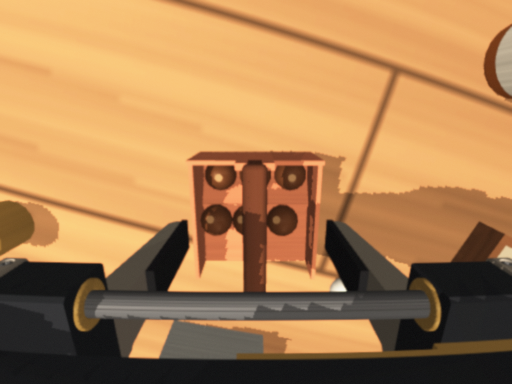

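```bash
python3 -m inch '[{"grip":100},{"grip":180},{"grip":200},{"grip":215},{"grip":255},{"grip":255},{"grip":255},{"grip":255}]' || python3 -m inch '[{"grip":100,"x":0,"y":0,"z":0,"yaw":0}]'
```

```text
clock: 3.6
position: [0.6501, 0.186, 0.0653]
tool_rot: [0.797, -0.604, 0.0, -0.0]
contact_force: [0.3, -0.2, -0.2]
width: 0.913schema error: expected keys grip, x, y, z, yaw
```

```bash
python3 -m inch '[{"grip":180,"x":0,"y":0,"z":0,"yaw":0},{"grip":180,"x":0,"y":0,"z":0,"yaw":0},{"grip":200,"x":0,"y":0,"z":0,"yaw":0},{"grip":215,"x":0,"y":0,"z":0,"yaw":0},{"grip":230,"x":0,"y":0,"z":0,"yaw":0},{"grip":255,"x":0,"y":0,"z":0,"yaw":0},{"grip":255,"x":0,"y":0,"z":0,"yaw":0},{"grip":255,"x":0,"y":0,"z":0,"yaw":0},{"grip":255,"x":0,"y":0,"z":0,"yaw":0}]'
```

```text
clock: 4.72
position: [0.6495, 0.1859, 0.0644]
tool_rot: [0.797, -0.604, -0.0, 0.0]
contact_force: [-0.3, 0.1, -0.9]
width: 0.15
```

```bash
python3 -m inch '[{"grip":255,"x":0,"y":0,"z":-0.3,"yaw":0},{"grip":255,"x":0,"y":0,"z":-0.6,"yaw":0},{"grip":255,"x":0,"y":0,"z":-0.9,"yaw":0},{"grip":255,"x":0,"y":0,"z":-1.2,"yaw":0},{"grip":255,"x":0,"y":0,"z":-1.0,"yaw":0},{"grip":255,"x":0,"y":0,"z":-0.7,"yaw":0},{"grip":255,"x":0,"y":0,"z":-0.3,"yaw":0},{"grip":255,"x":0,"y":0,"z":0,"yaw":0}]'
python3 - <<'E'
from h import *
f=r.grab_frame("side"); crop(f,80,130,260,270,4.2,"sd4")
f=r.grab_frame("wrist"); cv2.imwrite("pics/w4.png",f["color"])
s=r.state();print(s["position"],s["contact_force"])
E
```

```text
clock: 5.72
position: [0.6496, 0.1859, 0.1147]
tool_rot: [0.797, -0.604, 0.0, -0.0]
contact_force: [0.2, -0.2, -3.1]
width: 0.152
[0.64933994 0.18578688 0.11419956] [ 0.50344418 -0.17569592 -2.59885206]
```

View pics/sd4.png

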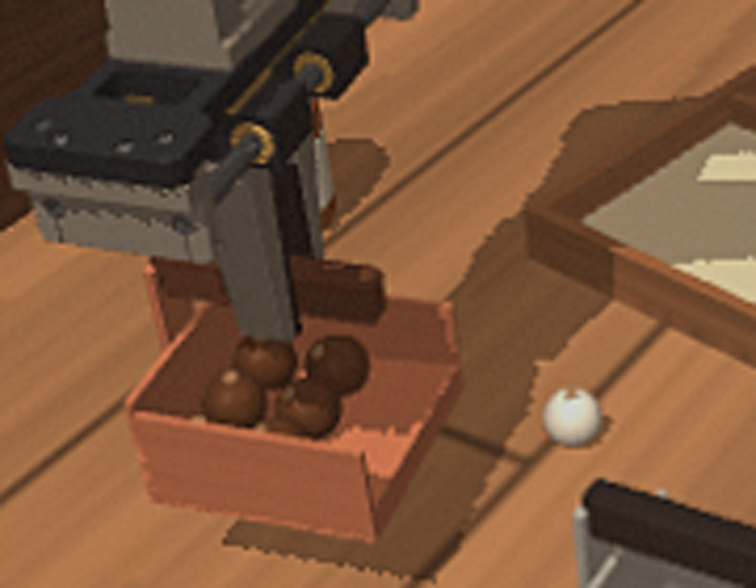

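View pics/w4.png

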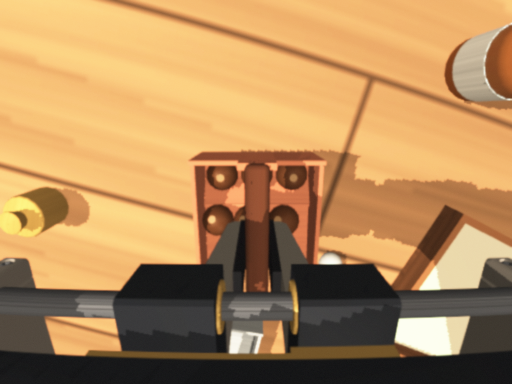

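```bash
python3 -m inch '[{"grip":255,"x":0,"y":0,"z":-0.2,"yaw":1},{"grip":255,"x":0,"y":0,"z":-0.5,"yaw":2},{"grip":255,"x":0,"y":0,"z":-0.8,"yaw":3},{"grip":255,"x":0,"y":0,"z":-1.0,"yaw":3.3},{"grip":255,"x":0,"y":0,"z":-1.0,"yaw":3.3},{"grip":255,"x":0,"y":0,"z":-0.8,"yaw":3.3},{"grip":255,"x":0,"y":0,"z":-0.5,"yaw":3.3},{"grip":255,"x":0,"y":0,"z":-0.2,"yaw":3},{"grip":255,"x":0,"y":0,"z":0,"yaw":2},{"grip":255,"x":0,"y":0,"z":0,"yaw":0.5}]'
python3 - <<'E'
from h import *
f=r.grab_frame("wrist"); cv2.imwrite("pics/w5.png",f["color"])
s=r.state();print(s["position"],s["contact_force"])
E
```

```text
clock: 7.08
position: [0.6496, 0.1858, 0.1646]
tool_rot: [-0.649, 0.761, 0.0, -0.0]
contact_force: [0.4, 0.8, -2.7]
width: 0.15
[0.64957496 0.18584085 0.16454131] [ 0.6568023  -0.48034021 -2.51466172]
```

View pics/w5.png

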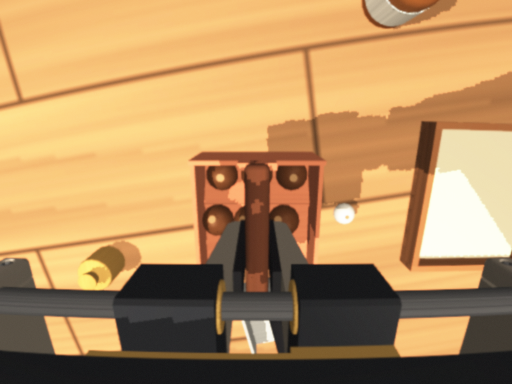

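```bash
python3 -m inch '[{"grip":255,"x":0.4,"y":0,"z":0,"yaw":0},{"grip":255,"x":0.8,"y":0,"z":0,"yaw":0},{"grip":255,"x":1.2,"y":0,"z":0,"yaw":0},{"grip":255,"x":1.6,"y":0,"z":0,"yaw":0},{"grip":255,"x":2.0,"y":0,"z":0,"yaw":0},{"grip":255,"x":2.0,"y":0,"z":0,"yaw":0},{"grip":255,"x":1.6,"y":0,"z":0,"yaw":0},{"grip":255,"x":1.2,"y":0,"z":0,"yaw":0},{"grip":255,"x":0.8,"y":0,"z":0,"yaw":0},{"grip":255,"x":0.4,"y":0,"z":0,"yaw":0}]'
python3 - <<'E'
from h import *
f=r.grab_frame("wrist"); cv2.imwrite("pics/w6.png",cv2.resize(f["color"],(768,576)))
s=r.state();print(s["position"],s["contact_force"])
E
```

```text
clock: 8.38
position: [0.6308, 0.067, 0.1646]
tool_rot: [-0.649, 0.761, 0.0, 0.0]
contact_force: [-0.2, 0.3, -2.8]
width: 0.151
[0.63074385 0.06683407 0.16457793] [-0.47397185 -1.56990824 -3.00792503]
```

View pics/w6.png

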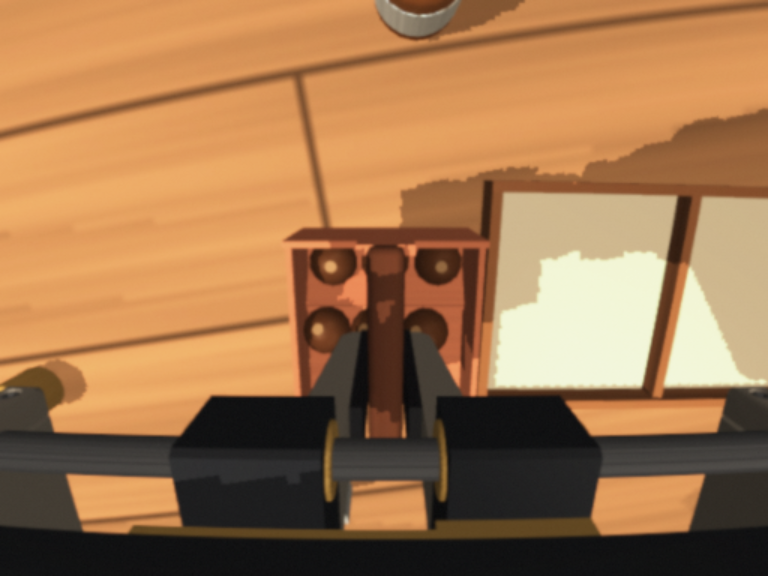

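Run:
```python
from h import *
f=r.grab_frame("wrist"); crop(f,310,110,510,275,4,"w6c")
```

```text
(no output)
```

View pics/w6c.png

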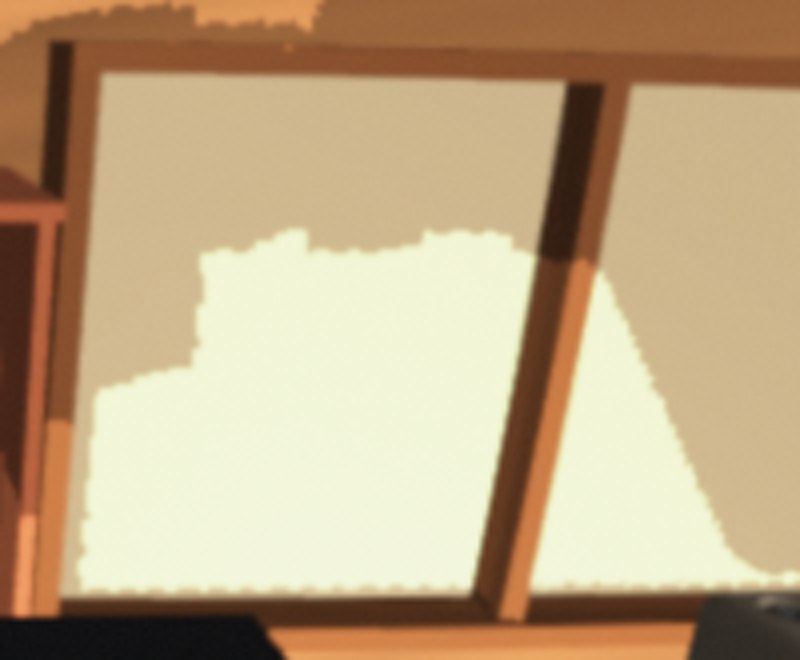

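Run:
```python
from h import *
f=r.grab_frame("wrist"); s=r.state()
P=lambda u,v,h: onplane(f,310+u/4,110+v/4,h)
a=P(618,82,.026);b=P(512,618,.026)
print(a,b,np.linalg.norm(a-b),np.degrees(np.arctan2(*(a-b)[[1,0]])),"mid",(a+b)/2)
print("far-left outer corner top",P(73,43,.03),"inner far-left lining",P(101,73,.008),"near-left lining",P(62,597,.008))
print("divider depth z",px(f,310+560/4,110+360/4),px(f,310+560/4+.5,110+420/4))
from scipy.spatial.transform import Rotation as Ro
M=Ro.from_quat(s["tool_rot"]).as_matrix()
print(M.round(4),s["position"])
```

```text
[ 0.65535924 -0.17428897  0.026     ] [ 0.48844835 -0.14727427  0.026     ] 0.16908294278916447 -9.193655698208925 mid [ 0.5719038  -0.16078162  0.026     ]
far-left outer corner top [ 0.68848454 -0.02004955  0.03      ] inner far-left lining [ 0.67758819 -0.03276099  0.008     ] near-left lining [ 0.51026399 -0.00628788  0.008     ]
divider depth z [ 0.57395663 -0.16061263  0.02419945] [ 0.55519906 -0.16057863  0.02625785]
[[-1.570e-01 -9.876e-01  0.000e+00]
 [-9.876e-01  1.570e-01  2.000e-04]
 [-2.000e-04 -0.000e+00 -1.000e+00]] [0.63085618 0.06754312 0.16456848]
```

```bash
python3 -m inch '[{"grip":255,"x":0.4,"y":0.1,"z":0,"yaw":0},{"grip":255,"x":0.8,"y":0.2,"z":0,"yaw":0},{"grip":255,"x":1.2,"y":0.4,"z":0,"yaw":0},{"grip":255,"x":1.6,"y":0.6,"z":0,"yaw":0},{"grip":255,"x":2.0,"y":0.7,"z":0,"yaw":0},{"grip":255,"x":2.3,"y":0.8,"z":0,"yaw":0},{"grip":255,"x":2.3,"y":0.8,"z":0,"yaw":0},{"grip":255,"x":2.3,"y":0.8,"z":0,"yaw":0},{"grip":255,"x":2.3,"y":0.7,"z":0,"yaw":0},{"grip":255,"x":2.0,"y":0.6,"z":0,"yaw":0}]' ; python3 -m inch '[{"grip":255,"x":1.7,"y":0.5,"z":0.2,"yaw":0},{"grip":255,"x":1.4,"y":0.4,"z":0.4,"yaw":0},{"grip":255,"x":1.1,"y":0.3,"z":0.6,"yaw":0},{"grip":255,"x":0.9,"y":0.2,"z":0.8,"yaw":0},{"grip":255,"x":0.6,"y":0.1,"z":0.9,"yaw":0},{"grip":255,"x":0.4,"y":0,"z":0.9,"yaw":0},{"grip":255,"x":0.1,"y":0,"z":0.8,"yaw":0},{"grip":255,"x":0,"y":0,"z":0.5,"yaw":0},{"grip":255,"x":0,"y":0,"z":0.3,"yaw":0},{"grip":255,"x":0,"y":0,"z":0.1,"yaw":0}]'
python3 - <<'E'
from h import *
f=r.grab_frame("wrist"); cv2.imwrite("pics/w7.png",cv2.resize(f["color"],(768,576)))
f=r.grab_frame("scene"); crop(f,110,60,310,220,4,"sc7")
f=r.grab_frame("side"); crop(f,200,60,400,220,4,"sd7")
s=r.state();print(s["position"],s["contact_force"])
E
```

```text
clock: 9.78
position: [0.5466, -0.0952, 0.1647]
tool_rot: [-0.649, 0.761, -0.0, 0.0]
contact_force: [0.2, -0.4, -2.5]
width: 0.15
clock: 11.02
position: [0.523, -0.1523, 0.1095]
tool_rot: [-0.649, 0.761, 0.0, 0.0]
contact_force: [0.3, -0.6, -3.6]
width: 0.149
[ 0.52309937 -0.15238259  0.10976578] [ 0.25690161  0.07289302 -3.09829938]
```

View pics/w7.png

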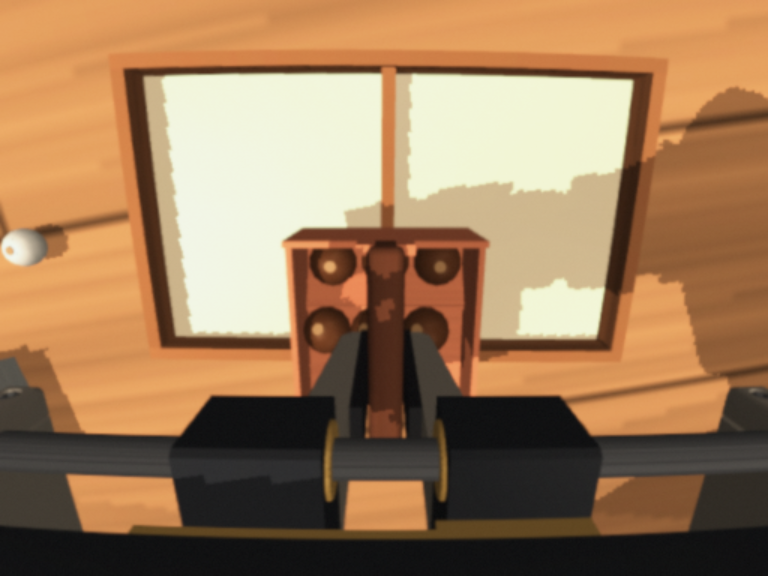

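View pics/sc7.png

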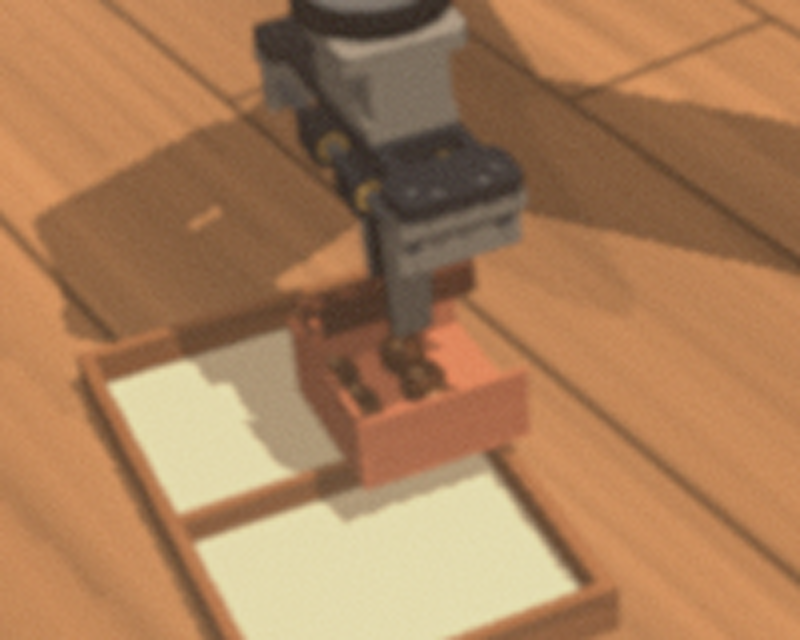

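View pics/sd7.png

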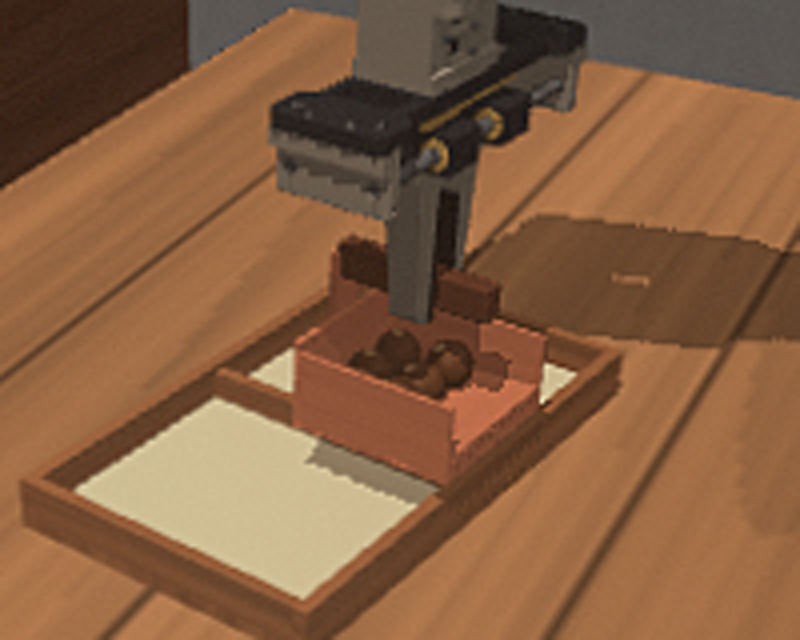

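```bash
python3 -m inch '[{"grip":255,"x":0,"y":-6.2,"z":0,"yaw":0},{"grip":255,"x":0,"y":-6.2,"z":0,"yaw":0},{"grip":255,"x":0,"y":-6.2,"z":0,"yaw":0},{"grip":255,"x":0,"y":-4,"z":0,"yaw":0},{"grip":255,"x":0,"y":-2,"z":0,"yaw":0},{"grip":255,"x":0,"y":0,"z":0,"yaw":0}]'
python3 - <<'E'
from h import *
f=r.grab_frame("wrist"); cv2.imwrite("pics/w8.png",cv2.resize(f["color"],(768,576)))
f=r.grab_frame("scene"); crop(f,90,80,290,240,4,"sc8")
f=r.grab_frame("side"); crop(f,180,60,380,220,4,"sd8")
s=r.state();print(s["position"],s["contact_force"])
E
```

```text
clock: 11.92
position: [0.7668, -0.191, 0.1091]
tool_rot: [-0.649, 0.761, -0.0, 0.0]
contact_force: [0.4, 0.3, -2.6]
width: 0.153
[ 0.76479226 -0.19085629  0.10939226] [-0.20380952  0.17846943 -3.07022944]
```

View pics/w8.png

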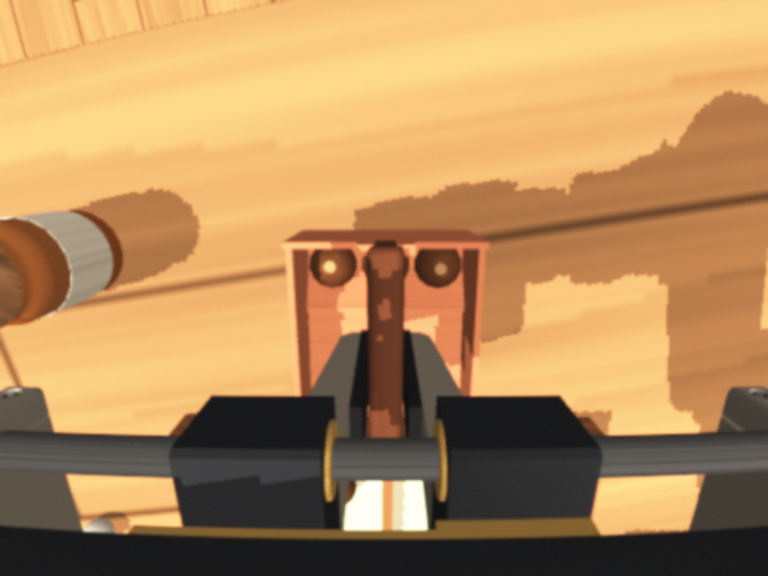

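View pics/sc8.png

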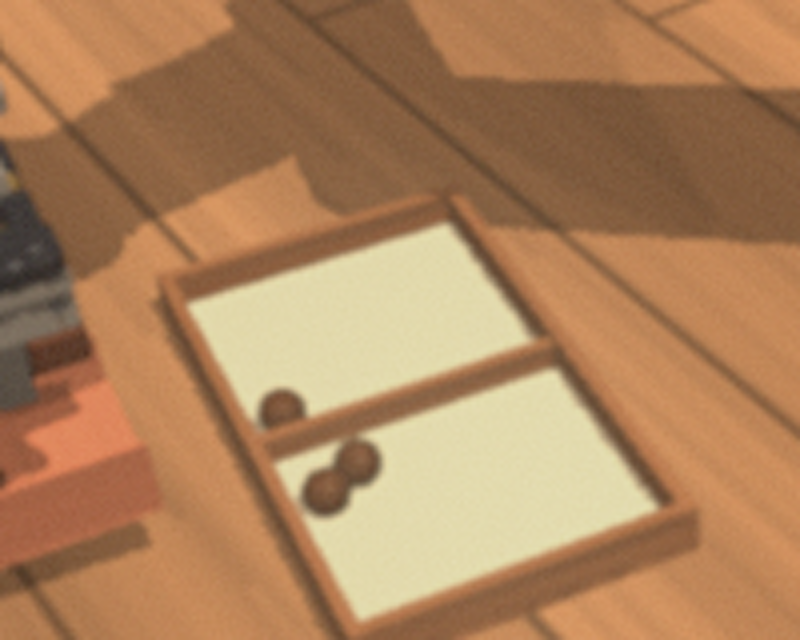

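View pics/sd8.png

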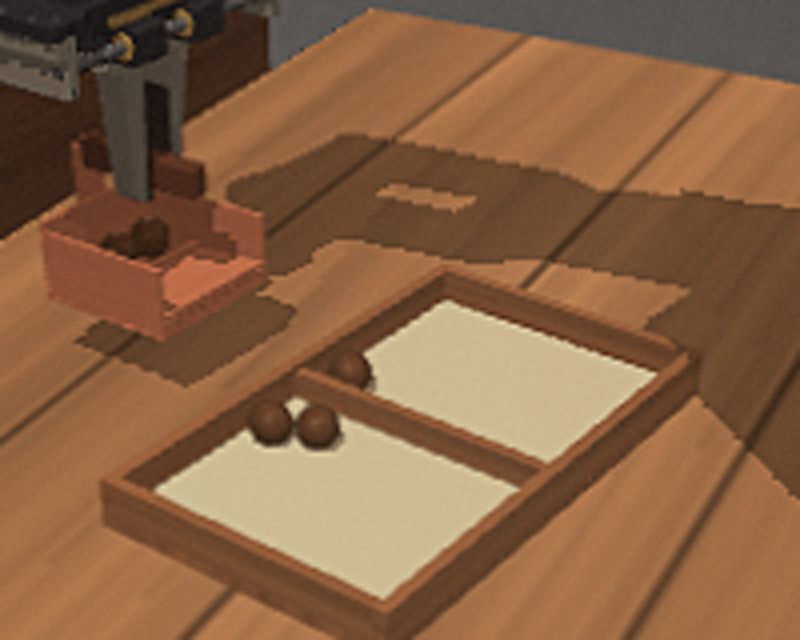

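The picture shows the front row out: two nuts in the +y half at scene-crop (325,490) and (358,462), one in the -y half at (282,408). The back row is still in the shaker. Next I take it over the -y half and shake harder, with a forward stroke and a sharp pull-back.

```bash
python3 -m inch '[{"grip":255,"x":0.2,"y":0.3,"z":-0.1,"yaw":0},{"grip":255,"x":0.5,"y":0.7,"z":-0.1,"yaw":0},{"grip":255,"x":0.9,"y":1.1,"z":-0.1,"yaw":0},{"grip":255,"x":1.1,"y":1.5,"z":-0.1,"yaw":0},{"grip":255,"x":1.3,"y":1.7,"z":-0.1,"yaw":0},{"grip":255,"x":1.3,"y":1.7,"z":-0.1,"yaw":0},{"grip":255,"x":1.1,"y":1.4,"z":-0.1,"yaw":0},{"grip":255,"x":0.8,"y":1.1,"z":-0.1,"yaw":0},{"grip":255,"x":0.4,"y":0.7,"z":-0.1,"yaw":0},{"grip":255,"x":0.2,"y":0.4,"z":-0.1,"yaw":0}]'
python3 - <<'E'
from h import *
f=r.grab_frame("scene"); crop(f,70,50,290,230,3.6,"sc9")
f=r.grab_frame("wrist"); cv2.imwrite("pics/w9.png",f["color"])
s=r.state();p=s["position"];d=p[:2]-np.array([.572,-.161]);a=np.radians(-9.19);print(p,"tray",d@[np.cos(a),np.sin(a)],d@[-np.sin(a),np.cos(a)])
E
```

```text
clock: 13.32
position: [0.6487, -0.2515, 0.1197]
tool_rot: [-0.649, 0.761, -0.0, 0.0]
contact_force: [-0.3, 0.0, -2.4]
width: 0.147
[ 0.64893293 -0.25144416  0.11976952] tray 0.09039016313687037 -0.07699635601033031
```

View pics/sc9.png

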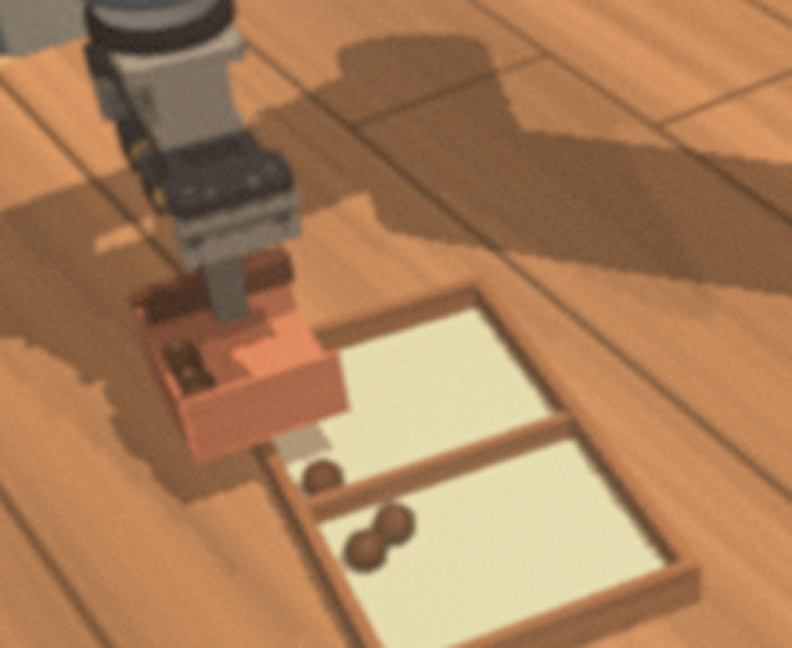

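View pics/w9.png

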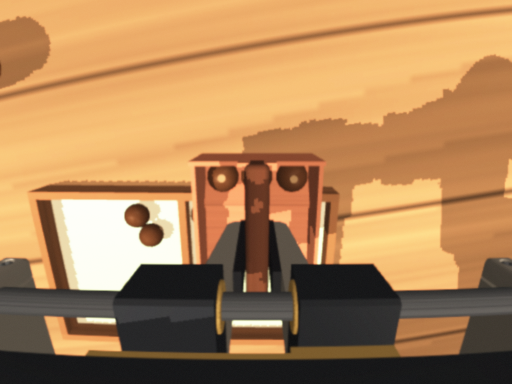

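```bash
python3 -m inch '[{"grip":255,"x":0,"y":2.5,"z":0,"yaw":0},{"grip":255,"x":0,"y":5,"z":0,"yaw":0},{"grip":255,"x":0,"y":-6,"z":1.5,"yaw":0},{"grip":255,"x":0,"y":-6.2,"z":0,"yaw":0},{"grip":255,"x":0,"y":-6.2,"z":0,"yaw":0},{"grip":255,"x":0,"y":-4,"z":0,"yaw":0},{"grip":255,"x":0,"y":-2,"z":0,"yaw":0},{"grip":255,"x":0,"y":0,"z":0,"yaw":0}]'
python3 - <<'E'
from h import *
f=r.grab_frame("wrist"); cv2.imwrite("pics/w10.png",f["color"])
f=r.grab_frame("scene"); crop(f,70,50,290,230,3.6,"sc10")
s=r.state();p=s["position"];print(p,s["contact_force"])
E
```

```text
clock: 14.42
position: [0.817, -0.2773, 0.1034]
tool_rot: [-0.65, 0.76, 0.0, 0.0]
contact_force: [0.5, -0.0, -2.9]
width: 0.15
[ 0.81526356 -0.2774351   0.10382638] [-0.70151341  0.07436501 -2.77985398]
```

View pics/w10.png

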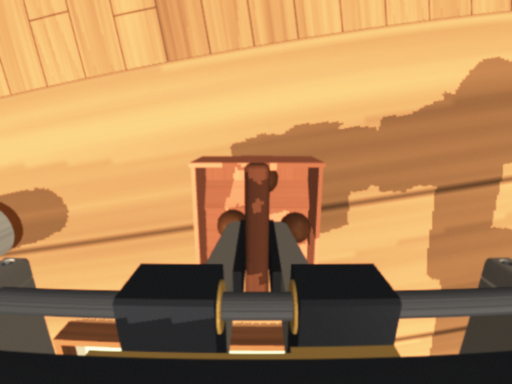

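View pics/sc10.png

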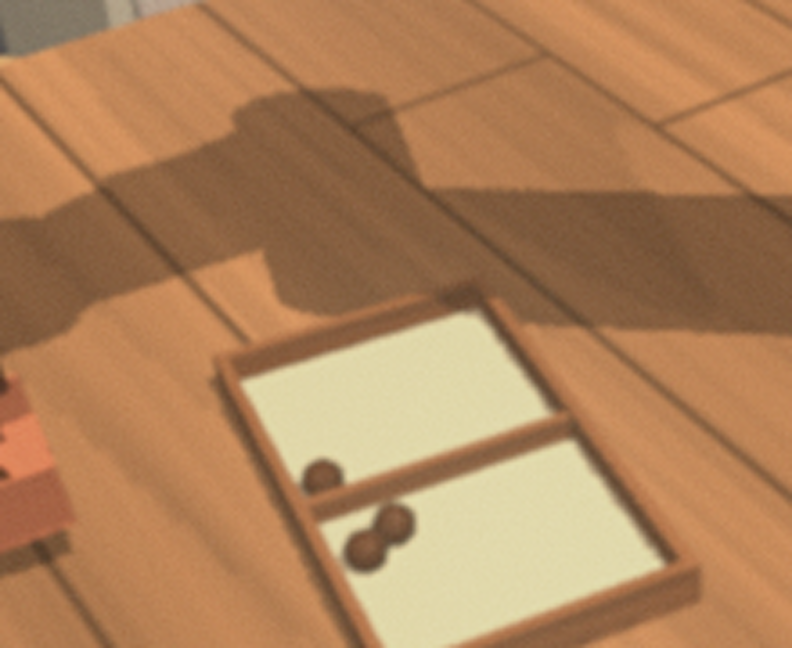

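```bash
python3 -m inch '[{"grip":255,"x":0,"y":0.6,"z":-0.3,"yaw":0},{"grip":255,"x":0,"y":1.2,"z":-0.3,"yaw":0},{"grip":255,"x":0,"y":1.8,"z":-0.3,"yaw":0},{"grip":255,"x":0,"y":2.4,"z":-0.3,"yaw":0},{"grip":255,"x":0,"y":2.4,"z":-0.3,"yaw":0},{"grip":255,"x":0,"y":3.0,"z":0,"yaw":0},{"grip":255,"x":0,"y":3.6,"z":0,"yaw":0},{"grip":255,"x":0,"y":4.2,"z":0,"yaw":0},{"grip":255,"x":0,"y":4.8,"z":0,"yaw":0},{"grip":255,"x":0,"y":-6,"z":1.5,"yaw":0}]'; python3 -m inch '[{"grip":255,"x":0,"y":-6.2,"z":0,"yaw":0},{"grip":255,"x":0,"y":-6.2,"z":0,"yaw":0},{"grip":255,"x":0,"y":-4,"z":0,"yaw":0},{"grip":255,"x":0,"y":-2,"z":0,"yaw":0},{"grip":255,"x":0,"y":0,"z":0,"yaw":0}]';  python3 - <<'E'
from h import *
f=r.grab_frame("wrist"); cv2.imwrite("pics/w11.png",f["color"])
f=r.grab_frame("scene"); crop(f,70,50,290,230,3.6,"sc11")
s=r.state();p=s["position"];print(p,s["contact_force"])
E
```

```text
clock: 15.78
position: [0.6228, -0.2455, 0.1019]
tool_rot: [-0.648, 0.761, 0.008, -0.004]
contact_force: [2.4, -2.1, -1.2]
width: 0.146
clock: 16.4
position: [0.8199, -0.2786, 0.1048]
tool_rot: [-0.649, 0.761, -0.0, 0.0]
contact_force: [-0.8, 0.0, -2.8]
width: 0.153
[ 0.81853809 -0.27854544  0.10482258] [ 0.35146205 -0.69810876 -2.1356741 ]
```

View pics/w11.png

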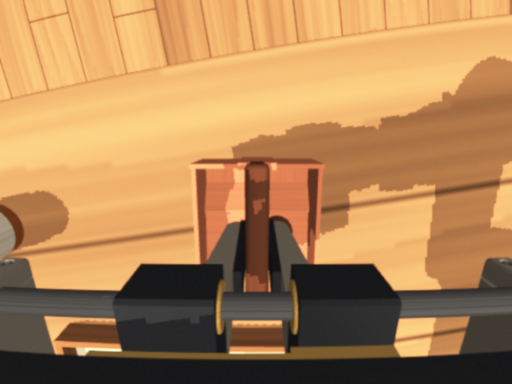

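View pics/sc11.png

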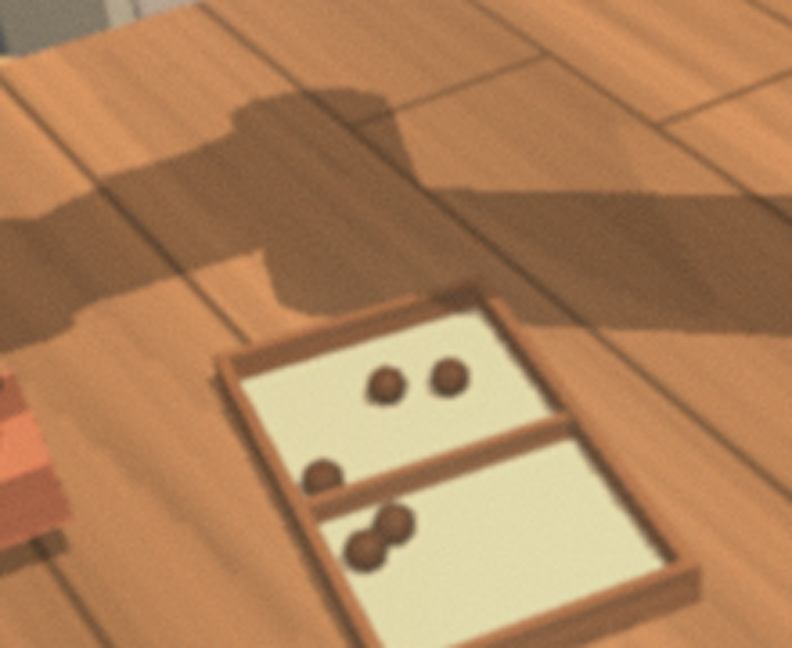

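```bash
python3 -m inch '[{"grip":255,"x":0,"y":0.6,"z":-0.3,"yaw":0},{"grip":255,"x":0,"y":1.2,"z":-0.3,"yaw":0},{"grip":255,"x":0,"y":1.8,"z":-0.3,"yaw":0},{"grip":255,"x":0,"y":2.4,"z":-0.3,"yaw":0},{"grip":255,"x":0,"y":2.4,"z":-0.3,"yaw":0},{"grip":255,"x":0,"y":3.0,"z":0,"yaw":0},{"grip":255,"x":0,"y":3.6,"z":0,"yaw":0},{"grip":255,"x":0,"y":4.2,"z":0,"yaw":0},{"grip":255,"x":0,"y":4.8,"z":0,"yaw":0},{"grip":255,"x":0,"y":-6,"z":1.5,"yaw":0}]'; python3 -m inch '[{"grip":255,"x":0,"y":-6.2,"z":0,"yaw":0},{"grip":255,"x":0,"y":-6.2,"z":0,"yaw":0},{"grip":255,"x":0,"y":-4,"z":0,"yaw":0},{"grip":255,"x":0,"y":-2,"z":0,"yaw":0},{"grip":255,"x":0,"y":0,"z":0,"yaw":0}]';  python3 - <<'E'
from h import *
f=r.grab_frame("wrist"); cv2.imwrite("pics/w12.png",f["color"])
f=r.grab_frame("scene"); crop(f,70,50,290,230,3.6,"sc12")
f=r.grab_frame("side"); cv2.imwrite("pics/sd12.png",f["color"])
s=r.state();p=s["position"];print(p,s["contact_force"])
E
```

```text
clock: 17.75
position: [0.6267, -0.246, 0.1017]
tool_rot: [-0.649, 0.761, 0.008, -0.005]
contact_force: [2.6, -1.0, -2.5]
width: 0.152
clock: 18.38
position: [0.8238, -0.2792, 0.1045]
tool_rot: [-0.649, 0.761, -0.0, 0.0]
contact_force: [-0.6, 0.2, -2.0]
width: 0.147
[ 0.82240958 -0.27916827  0.10487023] [-1.83658765e-04 -3.08773366e-01 -1.43802492e+00]
```

View pics/w12.png

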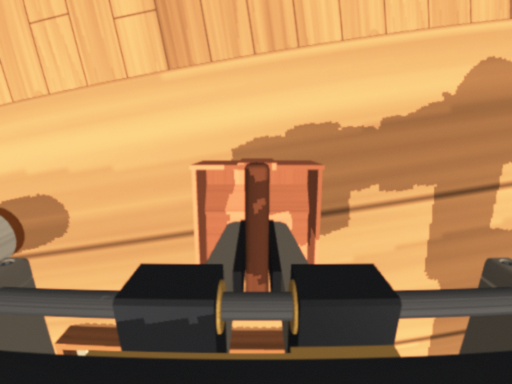

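View pics/sc12.png

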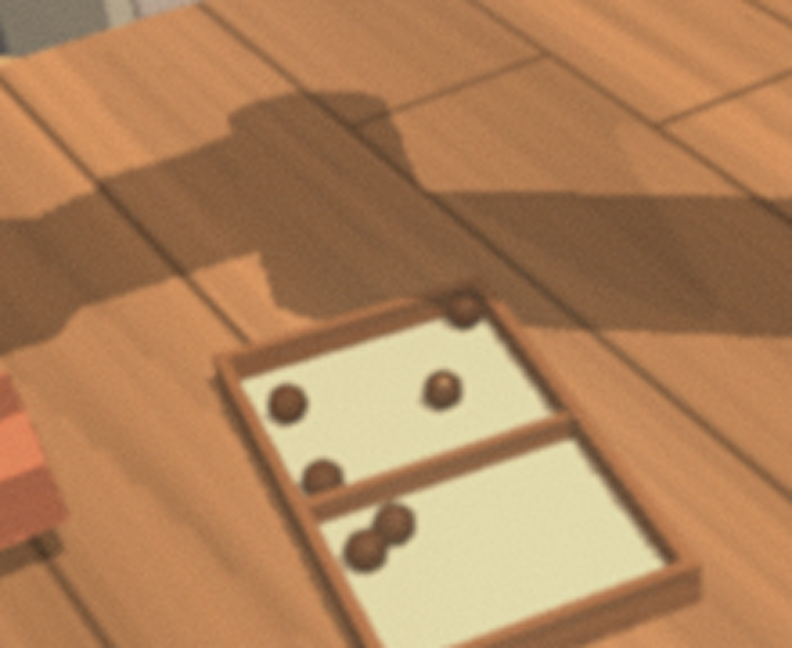

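View pics/sd12.png

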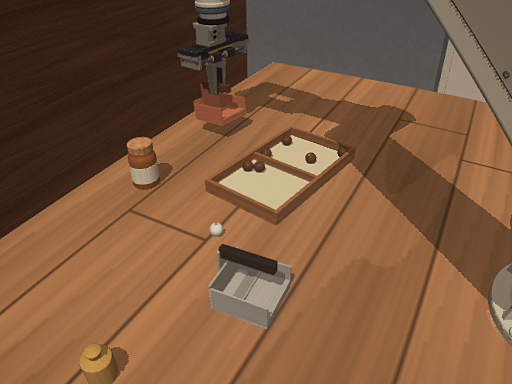

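All six nuts lie in the tray, 4 in the -y half and 2 in the +y half, and the shaker is empty. Now I set it down beside the tray's far side, on clear counter.

```bash
python3 -m inch '[{"grip":255,"x":0,"y":0,"z":1.0,"yaw":0},{"grip":255,"x":0,"y":0,"z":1.0,"yaw":0},{"grip":255,"x":0,"y":0,"z":0.8,"yaw":0},{"grip":255,"x":0,"y":0,"z":0.5,"yaw":0},{"grip":255,"x":0,"y":0,"z":0.3,"yaw":0},{"grip":255,"x":0,"y":0,"z":0.2,"yaw":0},{"grip":255,"x":0,"y":0,"z":0,"yaw":0}]'
python3 - <<'E'
from h import *
f=r.grab_frame("side"); crop(f,170,60,260,150,6,"sd13")
s=r.state();p=s["position"];print(p,s["contact_force"])
E
```

```text
clock: 19.4
position: [0.8238, -0.2792, 0.0683]
tool_rot: [-0.649, 0.761, -0.0, 0.0]
contact_force: [-3.5, 0.8, 5.6]
width: 0.147
[ 0.82379809 -0.27913319  0.06832627] [-4.82246552  1.41183613  5.47184294]
```

View pics/sd13.png

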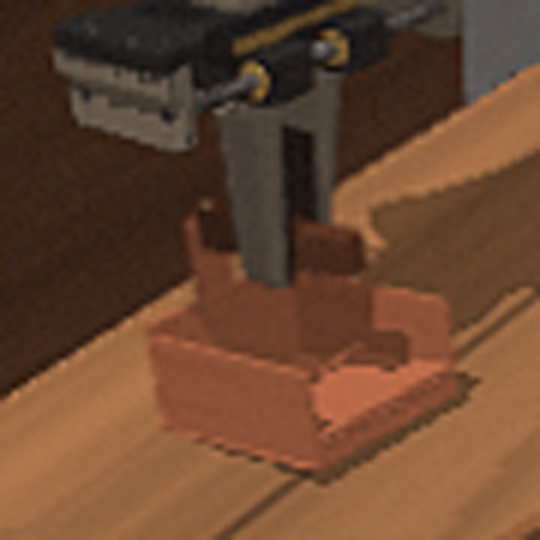

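```bash
python3 -m inch '[{"grip":255,"x":0,"y":0,"z":0.2,"yaw":0},{"grip":255,"x":0,"y":0,"z":0.1,"yaw":0},{"grip":210,"x":0,"y":0,"z":0,"yaw":0},{"grip":190,"x":0,"y":0,"z":0,"yaw":0},{"grip":120,"x":0,"y":0,"z":0,"yaw":0},{"grip":60,"x":0,"y":0,"z":0,"yaw":0},{"grip":0,"x":0,"y":0,"z":0,"yaw":0},{"grip":0,"x":0,"y":0,"z":0,"yaw":0},{"grip":0,"x":0,"y":0,"z":0,"yaw":0}]'
python3 - <<'E'
from h import *
f=r.grab_frame("side"); crop(f,170,60,260,150,6,"sd14")
s=r.state();p=s["position"];print(p,s["contact_force"],s["width"])
E
```

```text
clock: 20.58
position: [0.8238, -0.2792, 0.0636]
tool_rot: [-0.649, 0.761, 0.0, -0.0]
contact_force: [0.3, -0.1, 0.4]
width: 0.778
[ 0.82380625 -0.27920731  0.06358719] [-0.7970997  -0.19636633 -0.27658338] 0.8203909818727216
```

View pics/sd14.png

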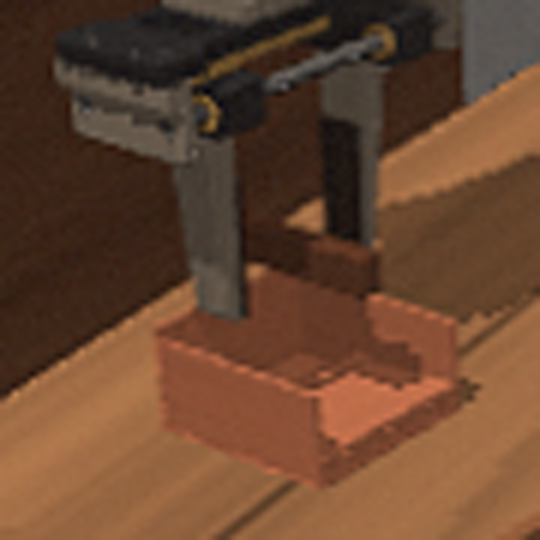

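Released and standing flat. Now I lift away and check everything.

```bash
python3 -m inch '[{"grip":0,"x":0,"y":0,"z":-0.5,"yaw":0},{"grip":0,"x":0,"y":0,"z":-2,"yaw":0},{"grip":0,"x":0,"y":0,"z":-4,"yaw":0},{"grip":0,"x":0,"y":0,"z":-5,"yaw":0},{"grip":0,"x":0,"y":0,"z":-4,"yaw":0},{"grip":0,"x":0,"y":0,"z":-2,"yaw":0},{"grip":0,"x":0,"y":0,"z":0,"yaw":0},{"grip":0,"x":0,"y":0,"z":0,"yaw":0}]'
python3 - <<'E'
from h import *
f=r.grab_frame("side"); crop(f,170,60,370,220,4,"sd15")
g=r.grab_frame("scene"); crop(g,30,100,230,260,4,"sc15")
w=r.grab_frame("wrist"); cv2.imwrite("pics/w15.png",w["color"])
# handle heights
for y in range(100,300,1):pass
P=[px(w,u,v) for u in range(150,360,2) for v in range(60,300,2) if w["z_map"][v,u]>0]
P=np.array(P); h=P[(P[:,2]>.07)&(P[:,2]<.11)&(abs(P[:,0]-.82)<.08)&(abs(P[:,1]+.28)<.06)]
print(len(h),h.mean(0),np.percentile(h[:,2],[5,50,95]))
t=h[h[:,2]>.08]; A=np.c_[t[:,:2],np.ones(len(t))]; print("slope",np.linalg.lstsq(A,t[:,2],rcond=None)[0])
s=r.state();print(s["position"],s["contact_force"])
E
```

```text
clock: 21.62
position: [0.823, -0.279, 0.2363]
tool_rot: [-0.649, 0.761, 0.001, -0.001]
contact_force: [0.3, -0.2, -0.4]
width: 0.999
234 [ 0.82432778 -0.27968097  0.08851114] [0.08429715 0.0888481  0.09047757]
slope [-0.01714931  0.02385029  0.10935043]
[ 0.82302727 -0.27896353  0.23612734] [0.08775728 0.27080712 0.27380444]
```

View pics/sd15.png

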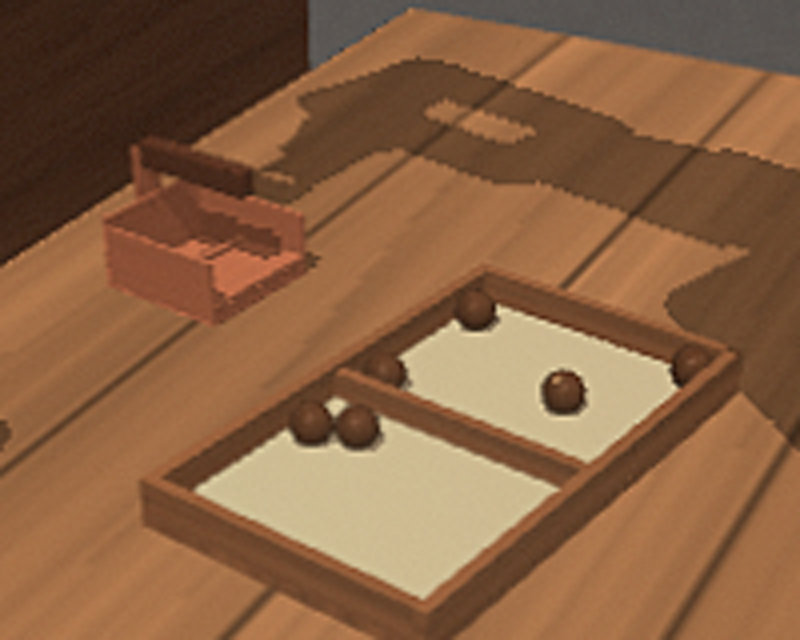

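View pics/sc15.png

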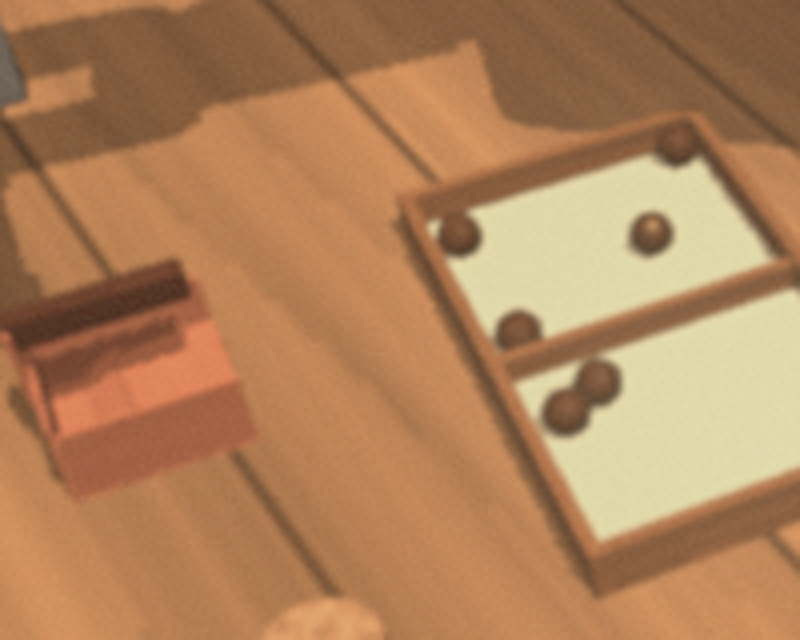

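View pics/w15.png

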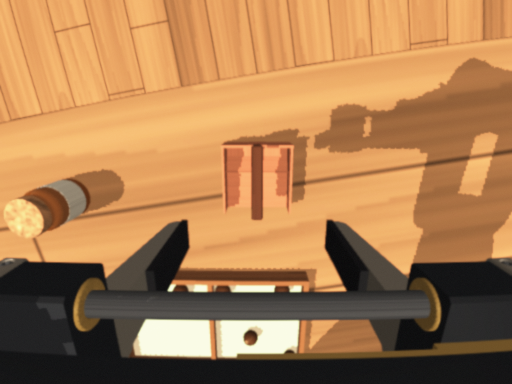

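```bash
W='import sys
from h import *
g=r.grab_frame("scene"); np.save("/tmp/s%s.npy"%sys.argv[1],g["color"])'; python3 -c "$W" 1; python3 -m inch '[{"grip":0,"x":0,"y":0,"z":0,"yaw":0},{"grip":0,"x":0,"y":0,"z":0,"yaw":0},{"grip":0,"x":0,"y":0,"z":0,"yaw":0},{"grip":0,"x":0,"y":0,"z":0,"yaw":0},{"grip":0,"x":0,"y":0,"z":0,"yaw":0},{"grip":0,"x":0,"y":0,"z":0,"yaw":0},{"grip":0,"x":0,"y":0,"z":0,"yaw":0},{"grip":0,"x":0,"y":0,"z":0,"yaw":0}]'
python3 - <<'E'
from h import *
g=r.grab_frame("scene"); a=np.load("/tmp/s1.npy").astype(int); d=abs(a-g["color"]).max(-1)
ys,xs=np.where(d[120:230,125:270]>45); print(len(ys), list(zip(xs+125,ys+120))[:20])
crop(g,120,110,270,250,5,"sc16")
# nut positions
hsv=g["color"].astype(int); lum=hsv.sum(-1)
f=r.grab_frame("side"); crop(f,205,120,365,220,5,"sd16")
E
```

```text
clock: 22.82
position: [0.8238, -0.2792, 0.2386]
tool_rot: [-0.649, 0.761, 0.0, 0.0]
contact_force: [0.8, 0.5, -0.3]
width: 0.997
0 []
```

View pics/sc16.png

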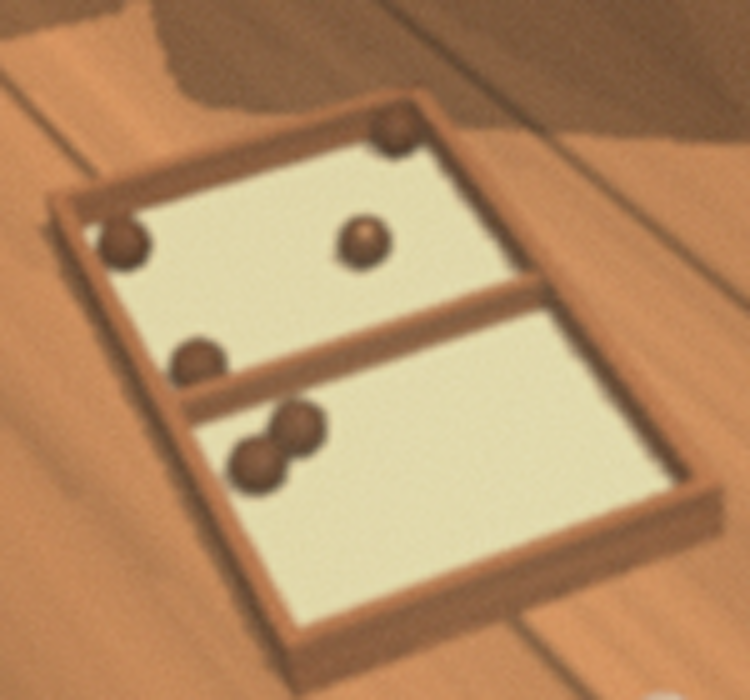

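```bash
python3 -c "
from bench import r
print(r.sign_off())"
```

```text
the job is handed in; nothing more can be done
None
```

The job is handed in: all six nutmegs lie in the tray, two in the +y half and four in the -y half. The empty copper shaker stands on the counter beyond the tray's far side, released. `sign_off()` reports no verdict.

- **How it was done:** I gripped the handle and lifted the shaker level with all six nuts in it. The moves can't tilt the tool, so I did not tip the shaker. I jerked it sharply backwards so the nuts rolled out of the mouth:
  - The first pull, straddling the divider, dropped the front row.
  - The first harder stroke, over the -y half, only moved two back-row nuts over the sill, and none left the shaker. Two more strokes emptied it.
- **Last checks:** Nothing in the tray moved between two scene pictures about a second apart. The handle top measures about 89 mm high (90 mm expected) with a slope of about 2 degrees or less. The gripper is open about 15 cm above the shaker, with no contact force. About 23 s of the 64 s were used.
- **What disagreed:**
  - The fixed cameras put the handle point about 5 mm further in y than the wrist camera. I used the wrist camera, and the grasp was centred.
  - The shaker slipped a few degrees in the grip during the hard strokes, and it levelled when set down.

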